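# Weight set: put one away, show one to the camera

### The job

First put the medium steel weight that stands loose on the bench back in its own bore of the wooden storage block (the empty one that fits it, not the bigger one), upright and fully home. Then take the large weight, the biggest in the block, and show its flat underside to the inspection camera: squarely facing the lens, centred on the line of sight, 90 mm in front of the lens, knob away. Finish while holding it still there in the air; never touch the camera, and leave the small weight and the bottle, jar and flask where they are.

Things in the scene. Friction and masses are not known exactly. Their poses are not given: they have to be found in the camera images.
- weight_medium: the loose medium weight: plain steel cylinder 30 mm in diameter and 58 mm tall, topped by a thin neck and a knob 20 mm wide (74 mm tall overall), about 0.22 kg. Origin: centre of its flat underside; z: along its axis towards the knob. Stands upright on the bench at the start, in one of three places shared with the two bottles.
- weight_large: the large weight: plain steel cylinder 38 mm in diameter and 66 mm tall, then neck and a knob 25 mm wide (82 mm tall overall), about 0.4 kg. Origin: centre of its flat underside; z: along its axis towards the knob. Stands in its bore of the block, 46 mm of its cylinder showing above the block's top.
- weight_large_knob (a point): centre of the top of the large weight's knob, 82 mm above its underside
- weight_small: the small weight, steel, 22 mm in diameter, 62 mm tall overall, standing in the block's end bore; it stays there. Origin: centre of its underside.
- block: wooden storage block, fixed, 70 x 230 x 30 mm (x, y, z). Origin: centre of its underside. Along its y axis lie four round blind bores, each 20 mm deep (floor 10 mm above the bench) and 3 mm wider than its weight: at y = -82 mm the extra-large bore (49 mm wide, empty, its weight is away), -20 mm large (41 mm), +34 mm medium (33 mm, empty), +80 mm small (25 mm).
- slot_medium (a point): centre of the floor of the medium bore; axes as the block's. The bench is 10 mm below it, the block's top 20 mm above it.
- camera_stand: foot of the inspection camera, fixed, 85 x 95 x 10 mm, with two cheeks up to 100 mm that carry the tilting head (head 50 mm wide, with a ring light 56 mm in diameter round the lens, up to about 150 mm above the bench). Origin: centre of the foot's underside; the camera looks up and towards its -x side, 15 to 35 degrees from the vertical.
- lens (a point): centre of the front face of the camera's lens; z points out of the lens along the line of sight (up and towards the robot's side)
- focus (a point): the point on the line of sight 90 mm in front of the lens, where the centre of the large weight's underside belongs; axes as the lens's, so the weight's z axis should point along this z axis
- small_bottle: bystander: bottle with black cap, 52 mm in diameter, 100 mm tall, standing on the bench. Origin: centre of its underside.
- squat_jar: bystander: low jar with blue lid, 44 mm in diameter, 60 mm tall, standing on the bench. Origin: centre of its underside.
- flask: bystander: glass flask, 67 mm in diameter, 110 mm tall. Origin: centre of its underside.
There are look-alikes about, which are no part of the job. What is shaped like the weight_medium but pink or red is not meant.

How it is judged:
By the outcome, as a careful person would: the job done as asked, in the order asked, and still so for the second after the job is handed in, while the arm keeps its last pose, push and grip.
It also fails if it takes over 58 s, if anything falls off the work surface, if the arm or the gripper's body presses on something with over 40 N, if the wrist force passes 120 N, or if a joint passes its speed limit or range.

### The arm

A 6-joint arm with a two-finger parallel gripper is mounted at the origin on a cart in front of the work surface, level with it; the furniture and walls round the work are solid. World frame = base frame: x ahead of the robot, y to its left, z up, the work surface at z = 0. Lengths are in m, angles in rad, forces in N, time in s.
With the tool pointing down it reaches from about 0.3 to 0.75 m from the base axis. Payload 8.5 kg.
Tool frame: the origin (TCP) lies on the centre line of the jaws, within the pads' length; the fingertips stand 14 mm ahead of it and the grasp point (between the pads) lies 5 mm behind it (arm.tcp_to_tips is the distance from the TCP to the fingertips, in m); z points along the fingers, y is the line along which they close (so a half turn about z gives the same grasp; the last joint's range is limited). The gripper opens to 85 mm and grips with 20 to 120 N. Pads are 22 mm wide; open, the fingers measure 114 mm over their backs; the gripper's body (76 mm by 85 mm) begins 54 mm behind the grasp point. The pads swing forward as they close: fully open they stand 13 mm farther back than shut.
Start: joints at [-0.215, 0.381, 1.297, -0, 1.464, -0.215], TCP at [0.55, 0, 0.245] pointing down, gripper open.
Joint ranges: [-3.11, 3.11], [-0.89, 2.33], [0.22, 2.48], [-1.42, 4.56], [0.17, 2.85], [-2.88, 2.88]. Speed limits (rad/s): [2.39, 2.39, 3.14, 3.14, 3.14, 3.14].

### API

Orientations are given as a unit quaternion [x, y, z, w].
In Python, from station import arm gives the robot as it stands.
- The arm moves only by the shell command python3 -m handwheel 'ROWS' [FORCE]. ROWS is JSON, a list of rows, each an object with "slide": the shift along the tool's x, y, z in m, a list of three; "twist": the turn, a rotation vector about the tool's x, y, z in degrees, a list of three; "hand": the closure, from -1 (fully open) to 1 (shut), so that 0 is half open. In form: [{"slide": [dx, dy, dz], "twist": [wx, wy, wz], "hand": hand}, ...]. A call has 1 to 5 rows; each row shifts and turns the commanded pose from where the row before left it, along the tool's axes as they then stand; what a row does not reach is not made up. A row lasts 1/8 s, in which the tool goes at most 62.5 mm and 10.7 degrees, less where a joint would pass 70% of its speed; a pose out of reach is approached as far as the arm can. A call is refused whole if a number of a shift passes 0.0625 or a number of a turn 10.7, either way. A call with a gripper value outside its range is refused whole. The fingers move at their own pace and stop on an object; FORCE is the grip in N (left out, the last holds). Time passes only in rows, so rows that do not move let the fingers close. It gives the time, the measured TCP pose, the force, the opening and the grip force at its end, in the units of the state.
- arm.sense(): the state, without advancing time (a new reading comes with each control period).
- arm.get_image(name): name is "scene" or "side" or "wrist"; returns a dict with "img" (384x512x3 uint8, red, green, blue), "intrinsics" (3x3 intrinsics, pixels), "k1" (the pictures are not rectified: a ray, as slopes to the right and down, at radius r is drawn at 1 + k1 r^2 times it, then the intrinsics apply), "rvec" (rotation vector, rad) and "tvec" (3), from world to camera coordinates, as OpenCV has them. Camera axes: x right, y down, z forward; pixel columns grow to the right and rows downward; lengths in m; the calibration is good to about 2 mm. A picture is of the moment at which its call begins. There is no depth.
- arm.job_done(): hands the job in; it is judged then, once.
Trained networks look in the newest picture that a camera, given by its name, has taken for a name from the list of things; names that differ only in an ending like _2 or _b are one class to them, and where a whole thing is asked for, a point or a joint stands for the part that bears it (a point fixed in the world has none). Each returns a list of dicts, best first, with "confidence" (0 to 1); they miss things now and then, are a little off and sometimes report something else, mostly with a low value. They report only what shows in the picture. A call takes as long as a camera call. They do not tell look-alikes from the thing itself.
- arm.silhouettes(camera, name): "pixels" (384x512 bool, what is visible of it).
- arm.spot_point(camera, name): "location" ([x, y, z] in m, in the coordinates of the camera as it stood for that picture, good to about 4 mm: a listed point, or the origin of a listed thing).
The state is a dict: "clock": time; "joints": joint angles; "qd": joint speeds; "tau": joint torques, N m; "ee_pos": TCP position; "tool_rot": TCP orientation; "contact_force": force on the tool from outside, world axes, zero at the start; "torque": the same for the moment, N m; "grip_width": finger opening in m; "grasp_force": force on a finger pad.
Only numpy, scipy, OpenCV 4.12 (cv2) and the standard library are available. Lean on these libraries where they do the work, as an engineer would, in place of code of your own. Each camera call takes 0.05 s, during which the arm holds its last target. There are 200 camera calls.

## Working session

There is one attempt and no reset: what is moved stays moved. The work goes in short steps, Python scripts to look and compute and a shell command to move; the robot and the scene stay as the last step left them, time stands still between calls to the robot, and variables do not carry over. Pictures are saved under pics/ and viewed, at most 12 in all, crops included, and the job is handed in when it is done.

```bash
mkdir -p pics; ls
cat > h.py <<'E'
import numpy as np, cv2
from station import arm
from scipy.spatial.transform import Rotation as R
def cam(n):
    d=arm.get_image(n); return d
def toworld(d,p):
    Rm=cv2.Rodrigues(np.array(d["rvec"],float))[0]; return Rm.T@(np.array(p)-np.array(d["tvec"]).ravel())
def save(d,f,crop=None,s=1):
    im=d["img"][:,:,::-1]
    if crop: im=im[crop[1]:crop[3],crop[0]:crop[2]]
    cv2.imwrite("pics/"+f,cv2.resize(im,None,fx=s,fy=s,interpolation=cv2.INTER_CUBIC))
def proj(d,P):
    Rm=cv2.Rodrigues(np.array(d["rvec"],float))[0]; q=Rm@np.array(P)+np.array(d["tvec"]).ravel()
    u=q[:2]/q[2]; u=u*(1+d["k1"]*(u@u)); K=np.array(d["intrinsics"]); return K[:2,:2]@u+K[:2,2]
def ray(d,px,z):
    """world point on plane z seen at px"""
    K=np.array(d["intrinsics"]); v=(np.array(px,float)-K[:2,2])/np.array([K[0,0],K[1,1]]); u=v.copy()
    for _ in range(20): u=v/(1+d["k1"]*(u@u))
    Rm=cv2.Rodrigues(np.array(d["rvec"],float))[0]; o=-Rm.T@np.array(d["tvec"]).ravel(); r=Rm.T@np.array([*u,1])
    return o+r*(z-o[2])/r[2]
E
python3 - <<'E'
from h import *
for c in ["scene","side","wrist"]:
    d=cam(c); save(d,c+"0.png")
    print(c,d["k1"],np.round(toworld(d,[0,0,0]),3))
    for n in ["weight_medium","weight_large","weight_small","block","slot_medium","camera_stand","lens","focus","small_bottle","squat_jar","flask"]:
        for r in arm.spot_point(c,n)[:3]:
            w=toworld(d,r["location"]); print(n,round(r["confidence"],2),np.round(w,3),np.round(proj(d,w)))
print(arm.sense()["clock"])
E
```

```text
pics
scene -0.06646776789509425 [-0.033 -0.507  0.915]
weight_medium 0.8 [0.432 0.074 0.002] [230. 235.]
weight_medium 0.68 [ 0.396 -0.039  0.   ] [249. 267.]
weight_medium 0.56 [0.381 0.021 0.001] [229. 257.]
weight_large 0.93 [ 0.475 -0.278  0.009] [340. 307.]
weight_small 0.5 [ 0.49  -0.178  0.006] [313. 279.]
block 0.72 [ 0.475 -0.259 -0.   ] [333. 304.]
slot_medium 0.89 [ 0.486 -0.225  0.012] [326. 290.]
slot_medium 0.37 [ 0.489 -0.179  0.008] [313. 278.]
camera_stand 0.59 [0.601 0.12  0.003] [263. 196.]
focus 0.79 [0.543 0.105 0.211] [252. 155.]
focus 0.71 [0.583 0.118 0.132] [259. 168.]
small_bottle 0.72 [0.411 0.156 0.002] [206. 222.]
squat_jar 0.72 [ 0.415  0.311 -0.   ] [175. 194.]
flask 0.71 [0.573 0.379 0.001] [202. 160.]
side -0.11114818953375988 [0.47  0.925 0.635]
weight_medium 0.73 [ 0.394 -0.037 -0.002] [292. 210.]
weight_medium 0.72 [ 0.467  0.012 -0.002] [268. 218.]
weight_medium 0.49 [ 0.435  0.074 -0.002] [279. 231.]
weight_large 0.51 [ 0.474 -0.275  0.008] [268. 171.]
weight_small 0.66 [ 0.493 -0.179  0.011] [262. 183.]
block 0.79 [ 0.481 -0.257  0.   ] [266. 17
[... 303 characters left out ...]

flask 0.85 [ 0.579  0.376 -0.003] [213. 311.]
wrist -0.10259938640813966 [0.551 0.075 0.374]
weight_medium 0.87 [0.47 0.01 0.  ] [183. 146.]
weight_medium 0.77 [ 0.395 -0.039 -0.002] [124. 188.]
weight_medium 0.71 [0.435 0.075 0.004] [147.  88.]
weight_large 0.44 [ 0.474 -0.28   0.012] [200. 359.]
weight_small 0.76 [ 0.494 -0.178  0.005] [211. 294.]
block 0.71 [ 0.481 -0.257  0.005] [205. 343.]
slot_medium 0.87 [ 0.486 -0.223  0.011] [206. 325.]
slot_medium 0.44 [ 0.494 -0.177  0.005] [211. 293.]
slot_medium 0.26 [ 0.482 -0.258  0.005] [205. 343.]
camera_stand 0.73 [0.599 0.121 0.002] [303.  40.]
lens 0.96 [0.581 0.111 0.134] [301.  30.]
small_bottle 0.87 [0.412 0.155 0.003] [121.   9.]
1.8
```

View pics/scene0.png

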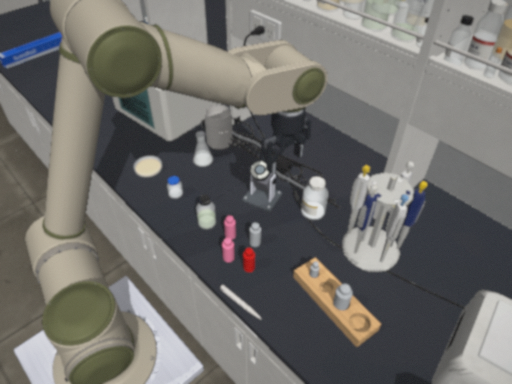

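View pics/wrist0.png

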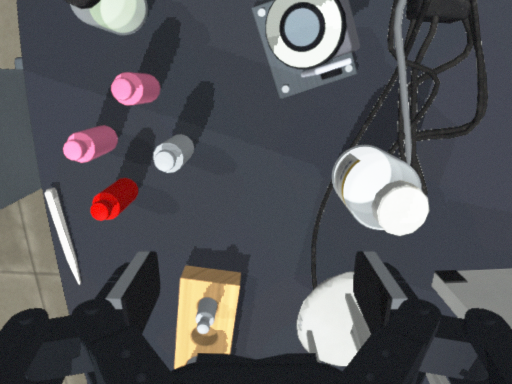

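View pics/side0.png

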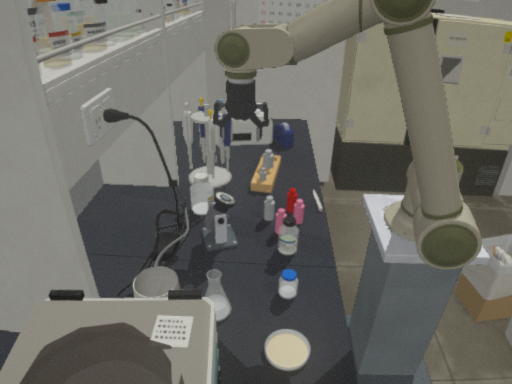

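Run:
```python
from h import *
s=arm.sense(); print(np.round(R.from_quat(s["tool_rot"]).as_matrix(),3), s["ee_pos"], s["grip_width"], s["contact_force"], arm.tcp_to_tips)
d=cam("scene"); Rm=cv2.Rodrigues(np.array(d["rvec"]))[0]
for px in [(371,262),(343,247),(400,247),(313,215),(254,244)]: print(px,np.round(ray(d,px,0),3))
w=cam("wrist"); save(w,"w_crop.png",(60,60,260,240),3)
print("carousel wrist",np.round(ray(w,(340,325),0),3),np.round(ray(w,(297,325),0),3))
Rw=cv2.Rodrigues(np.array(w["rvec"]))[0]; print(np.round(Rw,3))
```

```text
[[-0.  1.  0.]
 [ 1.  0.  0.]
 [ 0.  0. -1.]] [5.49982695e-01 1.95623483e-05 2.45325714e-01] 0.08534009099838892 [-0.33934012  0.07991234 -0.13123927] 0.014
(371, 262) [ 0.646 -0.249  0.   ]
(343, 247) [ 0.631 -0.166  0.   ]
(400, 247) [ 0.746 -0.275  0.   ]
(313, 215) [ 0.659 -0.032 -0.   ]
(254, 244) [0.46  0.007 0.   ]
carousel wrist [ 0.665 -0.232  0.   ] [ 0.606 -0.231  0.   ]
[[ 1.     0.    -0.001]
 [ 0.    -0.954  0.299]
 [-0.001 -0.299 -0.954]]
```

View pics/w_crop.png

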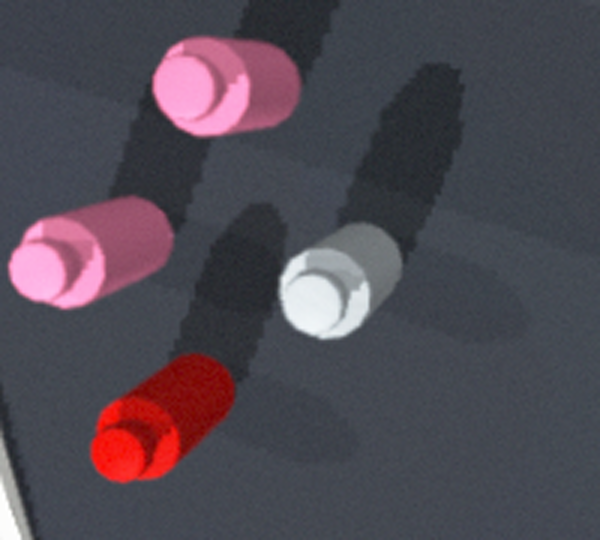

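The loose medium weight could be confused with four things in the wrist picture: steel (173,154), pink (135,88), pink (90,143) and red (113,200). By the description I choose the steel one, and the crop shows a grey cylinder with knob at world (0.470, 0.011). Next I go above it.

```bash
python3 -m handwheel '[{"slide":[0.005,-0.04,0.03],"twist":[0,0,0],"hand":-0.5},{"slide":[0.006,-0.04,0.03],"twist":[0,0,0],"hand":-0.5},{"slide":[0,0,0.025],"twist":[0,0,10.5],"hand":-0.5},{"slide":[0,0,0],"twist":[0,0,0],"hand":-0.5},{"slide":[0,0,0],"twist":[0,0,0],"hand":-0.5}]' 40
cat > look.py <<'E'
from h import *
import sys
def err(P):
    s=arm.sense(); return R.from_quat(s["tool_rot"]).inv().apply(np.array(P)-s["ee_pos"])
def top(cams,name,n=2):
    for c in cams:
        d=cam(c)
        for r in arm.spot_point(c,name)[:n]:
            w=toworld(d,r["location"]); print(c,name,round(r["confidence"],2),np.round(w,4),np.round(proj(d,w)),"tool",np.round(err(w),4))
E
python3 - <<'E'
from look import *
s=arm.sense(); print(np.round(s["ee_pos"],4),np.round(R.from_quat(s["tool_rot"]).as_matrix(),3),s["grip_width"],s["clock"])
top(["wrist","side","scene"],"weight_medium",4)
d=cam("wrist"); save(d,"w1.png")
g=d["img"].astype(int)
for r in arm.silhouettes("wrist","weight_medium")[:5]:
    m=r["pixels"]; ys,xs=np.nonzero(m); c=np.median(g[m],0); print(round(r["confidence"],2),m.sum(),xs.min(),xs.max(),ys.min(),ys.max(),c)
E
```

```text
clock: 2.52
ee_pos: [0.4708, 0.0108, 0.1612]
tool_rot: [0.768, 0.641, 0.0, 0.001]
contact_force: [0.2, 0.6, 0.1]
grip_width: 0.0641
grasp_force: 0.0
[0.4708 0.0108 0.1612] [[ 0.179  0.984  0.002]
 [ 0.984 -0.179 -0.   ]
 [-0.     0.002 -1.   ]] 0.06406390672662678 2.525
wrist weight_medium 0.94 [0.4344 0.0769 0.0051] [196. 107.] tool [ 0.0584 -0.048   0.156 ]
wrist weight_medium 0.82 [ 0.4679  0.0114 -0.0008] [251. 174.] tool [ 0.     -0.0033  0.1621]
wrist weight_medium 0.78 [ 0.397  -0.0384  0.0006] [186. 238.] tool [-0.0617 -0.064   0.1605]
wrist weight_medium 0.57 [0.3829 0.0211 0.0049] [154. 182.] tool [-0.0057 -0.0886  0.1561]
side weight_medium 0.65 [ 0.3947 -0.0376 -0.0046] [292. 211.] tool [-0.0614 -0.0659  0.1655]
side weight_medium 0.62 [ 0.4692  0.0089 -0.0026] [268. 218.] tool [-0.0022 -0.0012  0.1636]
side weight_medium 0.49 [0.3796 0.0223 0.0014] [298. 221.] tool [-0.0052 -0.0917  0.1595]
side weight_medium 0.47 [ 0.4306  0.0734 -0.0026] [281. 231.] tool [ 0.0542 -0.0508  0.1635]
scene weight_medium 0.8 [ 0.3957 -0.0406 -0.0017] [249. 268.] tool [-0.0642 -0.064   0.1623]
scene weight_medium 0.63 [0.4652 0.008  0.0017] [255. 242.] tool [-0.0038 -0.0045  0.159 ]
scene weight_medium 0.58 [0.4321 0.0735 0.0018] [230. 235.] tool [ 0.0546 -0.049   0.1588]
scene weight_medium 0.47 [ 3.819e-01  2.150e-02 -3.000e-04] [229. 257.] tool [-0.0057 -0.0889  0.1609]
0.79 1842 230 270 161 217 [177. 185. 189.]
0.73 1013 171 204 226 282 [142.  19.  17.]
0.71 1807 163 214 93 137 [253. 166. 217.]
0.61 2175 112 170 167 222 [201. 109. 142.]
```

View pics/w1.png

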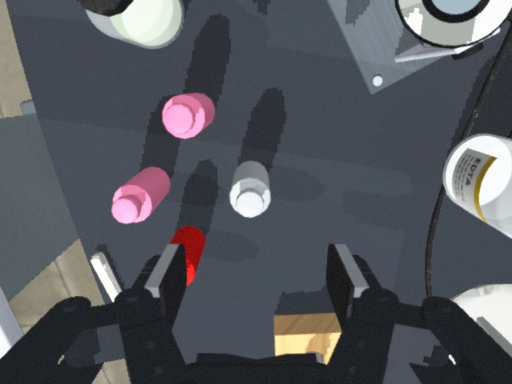

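The grey steel weight stands at (251,190) with its knob top at (251,203), centred between the open fingers. The pink and red ones are clear of the fingers' path. I descend and grip.

```bash
python3 -m handwheel '[{"slide":[-0.001,-0.002,0.04],"twist":[0,0,0],"hand":-0.5},{"slide":[0,0,0.04],"twist":[0,0,0],"hand":-0.5},{"slide":[0,0,0.035],"twist":[0,0,0],"hand":-0.5},{"slide":[0,0,0.008],"twist":[0,0,0],"hand":-0.5},{"slide":[0,0,0],"twist":[0,0,0],"hand":-0.5}]'
python3 -m handwheel '[{"slide":[0,0,0],"twist":[0,0,0],"hand":1},{"slide":[0,0,0],"twist":[0,0,0],"hand":1},{"slide":[0,0,0],"twist":[0,0,0],"hand":1},{"slide":[0,0,0],"twist":[0,0,0],"hand":1},{"slide":[0,0,0],"twist":[0,0,0],"hand":1}]' 40
```

```text
clock: 3.55
ee_pos: [0.4682, 0.0103, 0.0378]
tool_rot: [0.769, 0.639, 0.0, 0.0]
contact_force: [0.1, -0.9, -0.7]
grip_width: 0.064
grasp_force: 0.0
clock: 4.18
ee_pos: [0.4682, 0.0103, 0.0384]
tool_rot: [0.769, 0.64, 0.001, 0.001]
contact_force: [-2.1, 0.2, 7.8]
grip_width: 0.0289
grasp_force: 39.0
```

```bash
python3 -m handwheel '[{"slide":[0,0,-0.03],"twist":[0,0,0],"hand":1},{"slide":[0,0,-0.05],"twist":[0,0,0],"hand":1},{"slide":[-0.03,0.01,-0.04],"twist":[0,0,0],"hand":1},{"slide":[-0.05,0.014,0],"twist":[0,0,0],"hand":1},{"slide":[-0.056,0.013,0],"twist":[0,0,0],"hand":1}]'
python3 -m handwheel '[{"slide":[0,0,0],"twist":[0,0,0],"hand":1},{"slide":[0,0,0],"twist":[0,0,0],"hand":1}]'
python3 - <<'E'
from look import *
for n in ["slot_medium","weight_small","weight_large","block"]:
    top(["wrist","side","scene"],n,1)
top(["wrist","side"],"weight_medium",4)
d=cam("wrist"); save(d,"w2.png",(130,150,400,384),2.5)
E
```

```text
clock: 4.8
ee_pos: [0.4795, -0.1312, 0.1584]
tool_rot: [0.768, 0.64, 0.0, 0.001]
contact_force: [1.9, -0.4, -3.1]
grip_width: 0.029
grasp_force: 40.2
clock: 5.05
ee_pos: [0.4791, -0.1298, 0.1574]
tool_rot: [0.769, 0.639, 0.0, -0.0]
contact_force: [-0.6, -0.0, -1.4]
grip_width: 0.0287
grasp_force: 40.2
side slot_medium 0.69 [ 0.4854 -0.2227  0.0111] [265. 177.] tool [-0.091   0.0229  0.1463]
scene slot_medium 0.92 [ 0.4847 -0.2244  0.0086] [325. 291.] tool [-0.0926  0.0224  0.1488]
wrist weight_small 0.45 [ 0.4934 -0.1758  0.0062] [279. 224.] tool [-0.0429  0.0221  0.1511]
side weight_small 0.66 [ 0.4941 -0.1804  0.0075] [262. 184.] tool [-0.047   0.0236  0.1498]
scene weight_small 0.45 [ 0.4859 -0.1775  0.0078] [311. 279.] tool [-0.0455  0.015   0.1496]
wrist weight_large 0.67 [ 0.4736 -0.2772  0.0107] [276. 321.] tool [-0.1457  0.021   0.1466]
side weight_large 0.57 [ 0.4764 -0.2742  0.0086] [268. 171.] tool [-0.1423  0.0233  0.1487]
scene weight_large 0.78 [ 0.4757 -0.2771  0.0088] [340. 307.] tool [-0.1452  0.0231  0.1485]
side block 0.7 [ 0.4843 -0.2568  0.0006] [265. 175.] tool [-0.1237  0.0279  0.1567]
scene block 0.72 [ 0.4767 -0.2599  0.0007] [334. 304.] tool [-0.1281  0.021   0.1566]
wrist weight_medium 0.95 [ 0.482  -0.127   0.1178] [257. 225.] tool [0.0035 0.002  0.0395]
wrist weight_medium 0.68 [0.3882 0.0241 0.0033] [105.  11.] tool [ 0.135  -0.1178  0.154 ]
wrist weight_medium 0.61 [ 3.949e-01 -4.020e-02  1.000e-04] [134.  90.] tool [ 0.073  -0.0995  0.1572]
side weight_medium 0.6 [0.3819 0.0188 0.0013] [297. 220.] tool [ 0.1287 -0.123   0.156 ]
side weight_medium 0.59 [ 0.4314  0.0758 -0.0006] [280. 231.] tool [ 0.1937 -0.0847  0.1579]
side weight_medium 0.56 [ 0.4847 -0.1318  0.1173] [265. 161.] tool [-0.0007  0.0055  0.04  ]
side weight_medium 0.5 [ 0.3942 -0.0362 -0.0012] [292. 210.] tool [ 0.0768 -0.1009  0.1585]
```

View pics/w2.png

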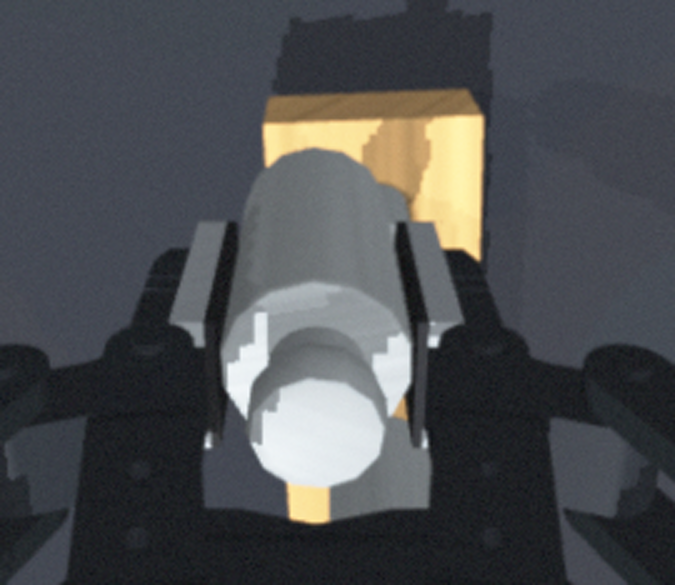

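```bash
cat > blk.py <<'E'
from look import *
from scipy.optimize import minimize
def hullmask(pts):
    h=cv2.convexHull(np.float32(pts)); m=np.zeros((384*4,512*4),np.uint8); cv2.fillConvexPoly(m,np.int32(np.round((h+0.5)*4*16)),1,shift=4) ; return m
C=np.array([[x,y,z] for x in(-.035,.035) for y in(-.115,.115) for z in(0,.03)])
def fit(c):
    d=cam(c); rs=arm.silhouettes(c,"block")
    if not rs: print(c,"none"); return
    m=rs[0]["pixels"].astype(np.uint8); n,l,st,_=cv2.connectedComponentsWithStats(m)
    k=1+np.argmax(st[1:,4]); ys,xs=np.nonzero(l==k)
    p=np.r_[[np.c_[xs+a,ys+b] for a in(-.45,.45) for b in(-.45,.45)]].reshape(-1,2); M=hullmask(p)
    def f(q):
        w=C@R.from_euler("z",q[2]*10,degrees=True).as_matrix().T+[q[0]*.01,q[1]*.01,0]
        H=hullmask([proj(d,a) for a in w]); return 1-(M&H).sum()/(M|H).sum()
    r=minimize(f,[48,-25.7,-1.05],method="Nelder-Mead",options=dict(initial_simplex=np.array([48,-25.7,-1.05])+np.array([[0,0,0],[.5,0,0],[0,.5,0],[0,0,.5]]),xatol=.005,fatol=1e-5))
    b=r.x*[.01,.01,10]; t=np.radians(b[2]); e=np.array([-np.sin(t),np.cos(t)])
    print(c,round(rs[0]["confidence"],2),"block",np.round(b,4),"iou",1-r.fun,"slot",np.round(b[:2]+.034*e,4),"large",np.round(b[:2]-.02*e,4))
if __name__=="__main__":
    fit("scene"); fit("side")
    d=cam("wrist")
    for px in [(235.2,199.6),(324,196)]: print("corner",np.round(ray(d,px,.03),4))
    s=arm.sense(); print("knob",np.round(ray(d,(256.8,323.2),s["ee_pos"][2]+.036),4),np.round(s["ee_pos"],4))
E
python3 blk.py
```

```text
scene 0.76 block [ 0.4788 -0.2567 -7.9359] iou 0.9506622006622006 slot [ 0.4835 -0.223 ] large [ 0.4761 -0.2765]
side 0.75 block [ 0.4798 -0.2528 -8.2647] iou 0.8840861501645229 slot [ 0.4847 -0.2192] large [ 0.4769 -0.2726]
corner [ 0.4623 -0.1393  0.03  ]
corner [ 0.5326 -0.1493  0.03  ]
knob [ 0.4813 -0.1306  0.1933] [ 0.4794 -0.1301  0.1573]
```

```bash
python3 -m handwheel '[{"slide":[-0.045,0.011,0],"twist":[0,0,0],"hand":1},{"slide":[-0.046,0.011,0],"twist":[0,0,0],"hand":1},{"slide":[0,0,0.03],"twist":[0,0,-2],"hand":1},{"slide":[0,0,0.035],"twist":[0,0,0],"hand":1},{"slide":[0,0,0.006],"twist":[0,0,0],"hand":1}]'
python3 -m handwheel '[{"slide":[0,0,0],"twist":[0,0,0],"hand":1}]'
python3 - <<'E'
from look import *
top(["wrist","side","scene"],"weight_medium",4)
d=cam("wrist"); e=cam("scene"); f=cam("side")
s=arm.sense(); print(s["ee_pos"])
save(d,"a.png",(150,130,410,384),1)
a=d["img"][130:380,130:390]; b=e["img"][245:345,285:389]; c=f["img"][130:210,225:308]
rs=lambda i:cv2.resize(i[:,:,::-1],(400,int(400*i.shape[0]/i.shape[1])),interpolation=cv2.INTER_CUBIC)
A,B,Cc=rs(a),rs(b),rs(c); H=385
cv2.imwrite("pics/hov.png",np.vstack([np.hstack([B[:H],Cc[:H] if Cc.shape[0]>=H else np.pad(Cc,((0,H-Cc.shape[0]),(0,0),(0,0)))])]))
E
```

```text
clock: 7.38
ee_pos: [0.4836, -0.2231, 0.0847]
tool_rot: [0.758, 0.653, -0.0, -0.002]
contact_force: [0.2, -0.2, -1.8]
grip_width: 0.0291
grasp_force: 40.2
clock: 7.5
ee_pos: [0.4848, -0.2237, 0.0869]
tool_rot: [0.758, 0.653, 0.0, 0.0]
contact_force: [-0.4, 0.6, -0.7]
grip_width: 0.0292
grasp_force: 40.2
wrist weight_medium 0.85 [ 0.4881 -0.2235  0.0513] [259. 232.] tool [0.0009 0.0028 0.0363]
side weight_medium 0.72 [ 0.4344  0.0726 -0.0031] [279. 231.] tool [ 0.2857 -0.0939  0.0901]
side weight_medium 0.68 [ 0.4931 -0.2238  0.0463] [263. 168.] tool [0.0012 0.0079 0.0412]
side weight_medium 0.62 [0.3792 0.0211 0.0005] [298. 221.] tool [ 0.2267 -0.141   0.0865]
side weight_medium 0.58 [ 0.3948 -0.0359 -0.0008] [292. 210.] tool [ 0.1726 -0.1171  0.0879]
scene weight_medium 0.71 [0.3817 0.0232 0.0015] [229. 256.] tool [ 0.229  -0.1385  0.0853]
scene weight_medium 0.59 [ 0.3966 -0.0391 -0.0007] [249. 268.] tool [ 0.1696 -0.1146  0.0875]
scene weight_medium 0.56 [ 0.4865 -0.2226  0.0496] [327. 281.] tool [0.0013 0.0015 0.0376]
scene weight_medium 0.51 [0.4342 0.0743 0.0011] [231. 235.] tool [ 0.2873 -0.0941  0.0857]
[ 0.48456727 -0.22359555  0.08664641]Traceback (most recent call last):
  File "<stdin>", line 9, in <module>
    return _nx.concatenate(arrs, 1, dtype=dtype, casting=casting)
           ~~~~~~~~~~~~~~~^^^^^^^^^^^^^^^^^^^^^^^^^^^^^^^^^^^^^^^
ValueError: all the input array dimensions except for the concatenation axis must match exactly, but along dimension 0, the array at index 0 has size 384 and the array at index 1 has size 385
```

Run:
```python
from look import *
d=cam("wrist"); e=cam("scene"); f=cam("side")
def rs(i): return cv2.resize(i[:,:,::-1],(400,380),interpolation=cv2.INTER_CUBIC)
cv2.imwrite("pics/hov.png",np.hstack([rs(e["img"][245:340,285:385]),rs(f["img"][130:206,225:305])]))
```

```text
(no output)
```

View pics/hov.png

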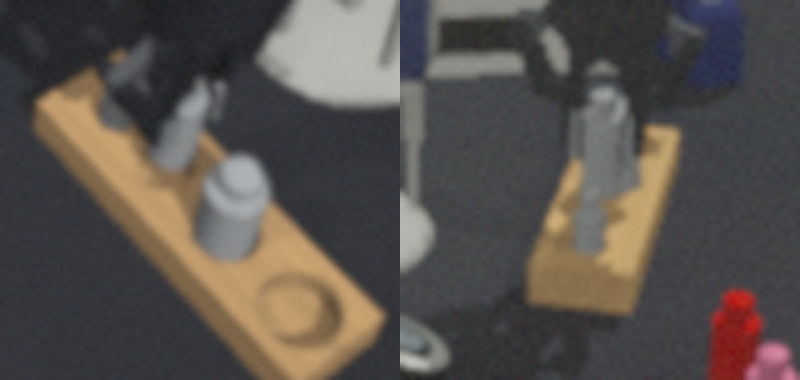

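The scene and side crops show the held weight over the medium bore, between small and large, about 20 mm above the block. I'll descend by feel.

```bash
python3 -m handwheel '[{"slide":[0,-0.001,0.014],"twist":[0,0,0],"hand":1},{"slide":[0,0,0.003],"twist":[0,0,0],"hand":1},{"slide":[0,0,0],"twist":[0,0,0],"hand":1}]'
python3 -m handwheel '[{"slide":[0,0,0.003],"twist":[0,0,0],"hand":1},{"slide":[0,0,0.002],"twist":[0,0,0],"hand":1},{"slide":[0,0,0],"twist":[0,0,0],"hand":1}]'
python3 -c "
from look import *
s=arm.sense();print(np.round(s['torque'],2))"
```

```text
clock: 8.48
ee_pos: [0.4833, -0.2233, 0.0688]
tool_rot: [0.758, 0.653, -0.0, -0.001]
contact_force: [-0.2, -0.2, -1.7]
grip_width: 0.029
grasp_force: 40.2
clock: 8.85
ee_pos: [0.4835, -0.2234, 0.0642]
tool_rot: [0.758, 0.653, -0.0, -0.0]
contact_force: [-0.8, 0.4, -2.8]
grip_width: 0.0292
grasp_force: 40.2
[ 0.04  0.04 -0.  ]
```

```bash
python3 -m handwheel '[{"slide":[0,0,0.004],"twist":[0,0,0],"hand":1},{"slide":[0,0,0.003],"twist":[0,0,0],"hand":1},{"slide":[0,0,0],"twist":[0,0,0],"hand":1}]'
python3 -m handwheel '[{"slide":[0,0,0.004],"twist":[0,0,0],"hand":1},{"slide":[0,0,0.003],"twist":[0,0,0],"hand":1},{"slide":[0,0,0],"twist":[0,0,0],"hand":1}]'
```

```text
clock: 9.22
ee_pos: [0.4834, -0.2234, 0.057]
tool_rot: [0.758, 0.653, -0.0, -0.0]
contact_force: [0.3, 0.4, -1.7]
grip_width: 0.0288
grasp_force: 40.2
clock: 9.6
ee_pos: [0.4834, -0.2234, 0.0501]
tool_rot: [0.758, 0.653, -0.0, -0.0]
contact_force: [0.3, 0.9, -3.3]
grip_width: 0.0287
grasp_force: 40.2
```

```bash
python3 -m handwheel '[{"slide":[0,0,0.0015],"twist":[0,0,0],"hand":1},{"slide":[0,0,0.001],"twist":[0,0,0],"hand":1},{"slide":[0,0,0],"twist":[0,0,0],"hand":1}]'
python3 -m handwheel '[{"slide":[0,0,0],"twist":[0,0,0],"hand":-0.6},{"slide":[0,0,0],"twist":[0,0,0],"hand":-0.6},{"slide":[0,0,0],"twist":[0,0,0],"hand":-0.6}]'
python3 -m handwheel '[{"slide":[0,0,-0.03],"twist":[0,0,0],"hand":-0.6},{"slide":[0,0,-0.05],"twist":[0,0,0],"hand":-0.6},{"slide":[0.04,0,-0.05],"twist":[0,0,0],"hand":-0.6},{"slide":[0.04,0,0],"twist":[0,0,0],"hand":-0.6},{"slide":[0,0,0],"twist":[0,0,0],"hand":-0.6}]'
python3 -m handwheel '[{"slide":[0,0,0],"twist":[0,0,0],"hand":-0.6}]'
python3 - <<'E'
from blk import *
top(["wrist"],"weight_medium",4)
for n in ["weight_small","weight_large","weight_large_knob"]: top(["wrist"],n,2)
d=cam("wrist"); save(d,"w3.png")
K=d["intrinsics"]; print(np.round(K,1).tolist())
top(["wrist","side","scene"],"lens",1); top(["wrist","side","scene"],"focus",2);
E
```

```text
clock: 9.98
ee_pos: [0.4835, -0.2235, 0.0484]
tool_rot: [0.758, 0.653, 0.0, 0.0]
contact_force: [-2.9, 1.0, 4.7]
grip_width: 0.0288
grasp_force: 41.0
clock: 10.35
ee_pos: [0.4835, -0.2235, 0.0478]
tool_rot: [0.758, 0.653, 0.0, 0.0]
contact_force: [0.3, 0.6, 0.3]
grip_width: 0.0683
grasp_force: 0.0
clock: 10.98
ee_pos: [0.4952, -0.1432, 0.1771]
tool_rot: [0.757, 0.654, 0.0, 0.0]
contact_force: [-0.2, -0.1, -0.4]
grip_width: 0.0685
grasp_force: 0.0
clock: 11.1
ee_pos: [0.4951, -0.1456, 0.1764]
tool_rot: [0.758, 0.653, -0.0, -0.0]
contact_force: [0.9, -0.3, -0.6]
grip_width: 0.0683
grasp_force: 0.0
wrist weight_medium 0.97 [ 3.959e-01 -3.850e-02 -2.000e-04] [124.  69.] tool [ 0.0916 -0.1139  0.1765]
wrist weight_medium 0.79 [0.3821 0.0236 0.0013] [93. -2.] tool [ 0.151  -0.1368  0.175 ]
wrist weight_medium 0.63 [ 0.485  -0.2216  0.011 ] [256. 250.] tool [-0.0762  0.0014  0.1652]
wrist weight_small 0.8 [ 0.4914 -0.1811  0.0068] [256. 208.] tool [-0.0352  0.0018  0.1694]
wrist weight_large 0.75 [ 0.4736 -0.275   0.0122] [253. 298.] tool [-0.131  -0.002   0.1642]
wrist weight_large_knob 0.74 [ 0.4756 -0.2796  0.0917] [255. 360.] tool [-0.1354  0.0005  0.0848]
[[339.2, 0.0, 256.1], [0.0, 339.2, 191.1], [0.0, 0.0, 1.0]]
side lens 0.83 [0.5817 0.1103 0.1312] [225. 196.] tool [0.2656 0.0477 0.0454]
scene lens 0.63 [0.5819 0.1164 0.1342] [260. 168.] tool [0.2716 0.0471 0.0425]
scene focus 0.98 [0.5405 0.1003 0.211 ] [253. 156.] tool [ 0.2496  0.0085 -0.0344]
```

View pics/w3.png

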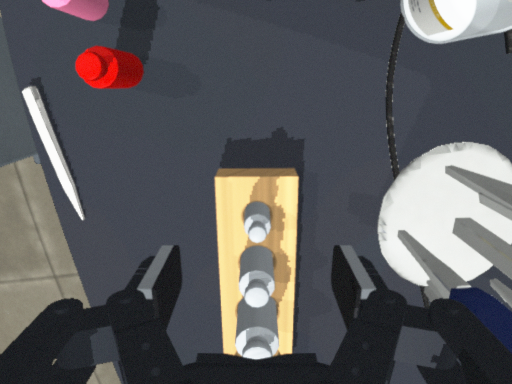

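The medium weight now stands upright in the third position at (257,270), in line between the small (257,220) and the large (257,325). Its floor height reads 0.011, so it is home. Next is the large weight.

```bash
python3 -m handwheel '[{"slide":[-0.045,0,0],"twist":[0,0,0],"hand":-0.7},{"slide":[-0.05,0,0],"twist":[0,0,0],"hand":-0.7},{"slide":[-0.038,0,0.03],"twist":[0,0,0],"hand":-0.7},{"slide":[0,0,0.03],"twist":[0,0,0],"hand":-0.7},{"slide":[0,0,0],"twist":[0,0,0],"hand":-0.7}]'
python3 -m handwheel '[{"slide":[0,0,0.03],"twist":[0,0,0],"hand":-0.7},{"slide":[0,0,0.028],"twist":[0,0,0],"hand":-0.7},{"slide":[0,0,0.008],"twist":[0,0,0],"hand":-0.7},{"slide":[0,0,0],"twist":[0,0,0],"hand":-0.7}]'
```

```text
clock: 12.78
ee_pos: [0.4747, -0.2764, 0.115]
tool_rot: [0.758, 0.652, -0.0, -0.002]
contact_force: [0.6, 0.4, 0.4]
grip_width: 0.0723
grasp_force: 0.0
clock: 13.28
ee_pos: [0.476, -0.2768, 0.0516]
tool_rot: [0.757, 0.653, 0.0, 0.001]
contact_force: [-0.4, 0.2, 0.2]
grip_width: 0.0724
grasp_force: 0.0
```

```bash
python3 -m handwheel '[{"slide":[0,0,0.001],"twist":[0,0,0],"hand":1},{"slide":[0,0,0],"twist":[0,0,0],"hand":1},{"slide":[0,0,0],"twist":[0,0,0],"hand":1},{"slide":[0,0,0],"twist":[0,0,0],"hand":1},{"slide":[0,0,0],"twist":[0,0,0],"hand":1}]' 70
python3 -m handwheel '[{"slide":[0,0,-0.01],"twist":[0,0,0],"hand":1},{"slide":[0,0,-0.015],"twist":[0,0,0],"hand":1},{"slide":[0,0,0],"twist":[0,0,0],"hand":1}]'
python3 -m handwheel '[{"slide":[0,0,-0.04],"twist":[0,0,0],"hand":1},{"slide":[0,0,-0.06],"twist":[0,0,0],"hand":1},{"slide":[0.02,0,-0.06],"twist":[0,0,0],"hand":1},{"slide":[0.03,0,-0.03],"twist":[0,0,0],"hand":1},{"slide":[0,0,0],"twist":[0,0,0],"hand":1}]'
python3 - <<'E'
from look import *
s=arm.sense(); print(np.round(s["ee_pos"],4),s["joints"])
top(["wrist","side","scene"],"weight_large",1);top(["wrist","side","scene"],"weight_medium",4)
top(["side","scene"],"weight_large_knob",1)
E
```

```text
clock: 13.9
ee_pos: [0.4759, -0.2771, 0.0507]
tool_rot: [0.758, 0.653, 0.0, 0.001]
contact_force: [-0.6, 0.7, 5.8]
grip_width: 0.0364
grasp_force: 69.6
clock: 14.28
ee_pos: [0.4759, -0.2771, 0.076]
tool_rot: [0.758, 0.653, 0.0, 0.001]
contact_force: [0.7, 0.2, -3.8]
grip_width: 0.0367
grasp_force: 70.5
clock: 14.9
ee_pos: [0.4834, -0.2263, 0.2662]
tool_rot: [0.757, 0.654, 0.001, 0.002]
contact_force: [-0.2, -0.4, -4.3]
grip_width: 0.0368
grasp_force: 71.1
[ 0.4834 -0.2263  0.2662] [-6.59902750e-01  3.35603236e-01  1.30586921e+00  2.74534516e-04
  1.49585999e+00 -5.13805560e-01]
wrist weight_large 0.81 [ 0.4795 -0.2251  0.2266] [246. 229.] tool [ 0.0017 -0.0033  0.0365]
side weight_large 0.82 [ 0.4831 -0.2218  0.2182] [267. 121.] tool [ 0.006  -0.      0.0443]
scene weight_large 0.73 [ 0.4809 -0.2293  0.221 ] [339. 239.] tool [-0.0016 -0.0013  0.0417]
wrist weight_medium 0.82 [ 0.4856 -0.2231  0.0103] [257. 150.] tool [0.005  0.0026 0.2528]
side weight_medium 0.71 [ 0.3953 -0.0372 -0.0023] [292. 210.] tool [ 0.1754 -0.1146  0.2659]
side weight_medium 0.65 [ 0.487  -0.2266  0.0119] [264. 176.] tool [0.0018 0.0042 0.2516]
side weight_medium 0.64 [0.4335 0.0737 0.002 ] [280. 230.] tool [ 0.2908 -0.0932  0.2616]
side weight_medium 0.48 [ 0.3803  0.0206 -0.0005] [297. 221.] tool [ 0.2304 -0.138   0.2641]
scene weight_medium 0.72 [0.4351 0.0749 0.0008] [231. 234.] tool [ 0.2922 -0.092   0.263 ]
scene weight_medium 0.61 [0.3809 0.0237 0.0024] [228. 256.] tool [ 0.2335 -0.1379  0.2615]
scene weight_medium 0.59 [ 0.484  -0.2212  0.0117] [324. 289.] tool [6.60e-03 2.00e-04 2.52e-01]
scene weight_medium 0.51 [ 0.3971 -0.0414  0.0011] [249. 268.] tool [ 0.1715 -0.1123  0.2627]
side weight_large_knob 0.82 [ 0.482  -0.2235  0.3064] [268.  95.] tool [ 0.0039 -0.0015 -0.0426]
scene weight_large_knob 0.83 [ 0.4823 -0.229   0.3069] [346. 211.] tool [-0.0015 -0.0003 -0.0429]
```

```bash
python3 -m handwheel '[{"slide":[0.05,-0.004,-0.01],"twist":[0,0,0],"hand":1},{"slide":[0.055,-0.004,-0.012],"twist":[0,0,0],"hand":1},{"slide":[0.055,-0.004,-0.012],"twist":[0,0,0],"hand":1},{"slide":[0.046,-0.002,0],"twist":[0,0,0],"hand":1},{"slide":[0,0,0],"twist":[0,0,0],"hand":1}]'
python3 -m handwheel '[{"slide":[0,0,0],"twist":[0,0,0],"hand":1}]'
cat > lens.py <<'E'
from look import *
import json,os
def collect(cams,k=2):
    L=json.load(open("obs.json")) if os.path.exists("obs.json") else {"lens":[],"focus":[],"camera_stand":[]}
    for c in cams:
        for _ in range(k):
            d=cam(c)
            for n in L:
                for r in arm.spot_point(c,n)[:1]:
                    if r["confidence"]>.3: w=toworld(d,r["location"]); L[n].append([c,*w]); print(c,n,round(r["confidence"],2),np.round(w,4))
    json.dump(L,open("obs.json","w"))
    for n in L:
        a=np.array([x[1:] for x in L[n]]); print(n,len(a),np.round(np.median(a,0),4)) if len(a) else 0
E
python3 - <<'E'
from lens import *
collect(["wrist","side","scene"])
d=cam("wrist"); save(d,"w4.png"); s=arm.sense(); print(np.round(s["ee_pos"],4),s["clock"])
E
```

```text
clock: 16.32
ee_pos: [0.4994, -0.0191, 0.2983]
tool_rot: [0.756, 0.654, 0.0, 0.0]
contact_force: [0.1, -1.3, -4.4]
grip_width: 0.0364
grasp_force: 71.1
clock: 16.45
ee_pos: [0.4995, -0.022, 0.2979]
tool_rot: [0.757, 0.653, -0.0, 0.0]
contact_force: [0.0, -0.7, -3.6]
grip_width: 0.0367
grasp_force: 71.1
wrist focus 0.67 [ 0.5006 -0.0234  0.3377]
wrist camera_stand 0.73 [0.6008 0.1185 0.0035]
wrist camera_stand 0.76 [0.598  0.12   0.0019]
side lens 0.68 [0.5816 0.1148 0.1299]
side camera_stand 0.84 [ 0.6015  0.125  -0.0038]
side lens 0.8 [0.5831 0.1138 0.1323]
side camera_stand 0.88 [ 0.6005  0.1263 -0.0052]
scene lens 0.86 [0.5808 0.1175 0.1335]
scene focus 0.93 [0.5427 0.1082 0.2117]
scene camera_stand 0.8 [0.6016 0.1214 0.0039]
scene lens 0.67 [0.5793 0.1165 0.1369]
scene focus 0.8 [0.542  0.1028 0.2112]
scene camera_stand 0.72 [0.5987 0.1216 0.0062]
lens 4 [0.5812 0.1157 0.1329]
focus 3 [0.542  0.1028 0.2117]
camera_stand 6 [0.6006 0.1215 0.0027]
[ 0.4995 -0.0218  0.2979] 17.7
```

View pics/w4.png

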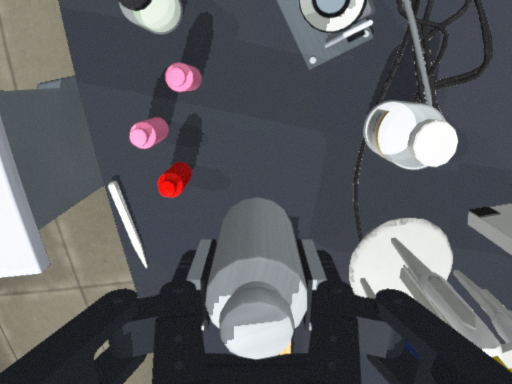

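```bash
python3 -m handwheel '[{"slide":[0.032,0.01,0],"twist":[0,0,0],"hand":1},{"slide":[0.032,0.011,0],"twist":[0,0,0],"hand":1},{"slide":[0,0,0],"twist":[0,0,0],"hand":1},{"slide":[0,0,0],"twist":[0,0,0],"hand":1}]'
python3 - <<'E'
from lens import *
collect(["wrist","scene"])
d=cam("wrist"); import pickle; pickle.dump({k:np.array(v) for k,v in d.items()},open("w5.pkl","wb"))
p=proj(d,[.581,.115,.133]); print(p); x,y=int(p[0]),int(p[1]); x0,y0=max(x-65,0),max(y-65,0)
save(d,"w5.png",(x0,y0,x0+130,y0+130),4); print(x0,y0)
print(arm.sense()["clock"],arm.sense()["ee_pos"])
E
```

```text
clock: 18.2
ee_pos: [0.5296, 0.0382, 0.2978]
tool_rot: [0.758, 0.653, -0.0, -0.0]
contact_force: [0.4, -0.0, -4.3]
grip_width: 0.0366
grasp_force: 71.3
wrist lens 0.64 [0.5806 0.1107 0.1345]
wrist focus 0.66 [0.5491 0.1052 0.2057]
wrist camera_stand 0.6 [0.598  0.1209 0.0046]
wrist lens 0.7 [0.5802 0.1121 0.1347]
wrist focus 0.83 [0.5487 0.1026 0.2076]
wrist camera_stand 0.9 [0.5976 0.1232 0.0021]
scene focus 0.9 [0.5449 0.105  0.2113]
scene camera_stand 0.63 [0.6008 0.1226 0.0031]
scene lens 0.56 [0.5812 0.1179 0.1309]
scene focus 0.96 [0.543  0.1045 0.212 ]
scene camera_stand 0.87 [0.6002 0.1242 0.006 ]
lens 7 [0.5808 0.1148 0.1335]
focus 7 [0.543  0.1045 0.2113]
camera_stand 10 [0.6003 0.1221 0.0033]
[301.76769713  76.11275784]
236 11
19.05 [0.52969164 0.03844107 0.29792088]
```

View pics/w5.png

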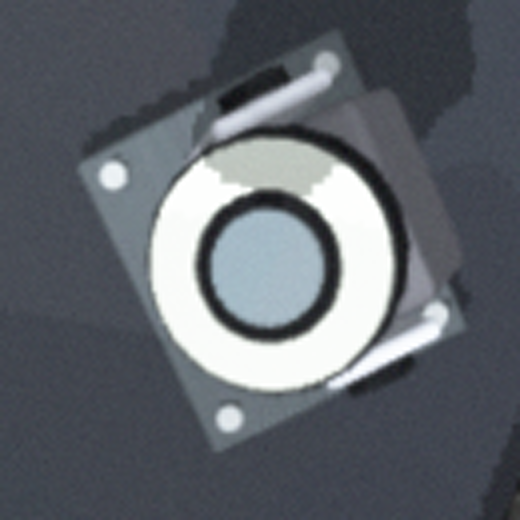

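```bash
cat > ring.py <<'E'
from look import *
from scipy.optimize import least_squares
from scipy.ndimage import map_coordinates
import pickle
def unray(d,px):
    K=d["intrinsics"]; v=(np.array(px)-K[:2,2])/[K[0,0],K[1,1]]; u=v.copy()
    for _ in range(20): u=v/(1+d["k1"]*(u**2).sum(1,keepdims=True))
    return u
def ringfit(d,c0=np.array([.581,.115,.133])):
    g=d["img"].mean(2); p=proj(d,c0+0)+[2,0]; 
    # recentre by lens disc/black band
    pts=[]; inn=[]
    for a in np.radians(np.arange(0,360,4)):
        r=np.arange(8,42,.1); v=map_coordinates(g,[p[1]+r*np.sin(a),p[0]+r*np.cos(a)],order=1)
        i=np.argmin(v[:170])             # black band
        j=i+np.argmax(v[i:]>130)         # inner edge of white
        k=np.nonzero(v[j:]<130)[0]
        if j>i and len(k): inn.append(p+r[j]*np.array([np.cos(a),np.sin(a)])); pts.append(p+r[j+k[0]]*np.array([np.cos(a),np.sin(a)]))
    pts=np.array(pts); inn=np.array(inn)
    Rm=cv2.Rodrigues(d["rvec"])[0]; t=d["tvec"].ravel(); U,V=unray(d,pts),unray(d,inn)
    def pl(q,U,scale):
        n=np.array([q[3],q[4],1.]); n/=np.linalg.norm(n); nc=Rm@n; c=Rm@np.array(q[:3])+t
        D=np.c_[U,np.ones(len(U))]; X=D*((nc@c)/(D@nc))[:,None]; return np.linalg.norm(X-c,axis=1)
    def f(q): return np.r_[(pl(q,U,1)-.028)*1e3,(pl(q,V,1)-q[5])*1e3]
    r=least_squares(f,[*c0,-.5,-.14,.017],loss="soft_l1",f_scale=.3)
    q=r.x; n=np.array([q[3],q[4],1.]); n/=np.linalg.norm(n)
    print("ring centre",np.round(q[:3],4),"n",np.round(n,3),"tilt",np.degrees(np.arccos(n[2])).round(1),"az",np.degrees(np.arctan2(-n[1],-n[0])).round(1),"rin",q[5].round(4),"rms",np.sqrt(np.median(f(q)**2)).round(2))
    return q[:3],n
if __name__=="__main__":
    d=pickle.load(open("w5.pkl","rb"))
    for c in ([.581,.115,.133],[.58,.112,.134]): ringfit(d,np.array(c))
    q=np.array([ray(d,np.array(a)/4+[235.6,10.6],.01)[:2] for a in [(78,165),(338,30),(465,325),(218,450)]]); print(np.round(q,4))
    for i in range(4): e=q[(i+1)%4]-q[i]; print(np.linalg.norm(e).round(4),np.degrees(np.arctan2(e[1],e[0])).round(1))
    print("foot centre",q.mean(0).round(4))
    import json; L=json.load(open("obs.json"))
    for n in ("lens","focus"):
        a=np.array([x[1:] for x in L[n]]); a=a[np.linalg.norm(a-np.median(a,0),axis=1)<.02]; print(n,a.mean(0).round(4))
E
python3 ring.py
```

```text
ring centre [0.584  0.1138 0.1131] n [-0.365 -0.128  0.922] tilt 22.8 az 19.2 rin 0.0165 rms 0.09
ring centre [0.584  0.1138 0.1133] n [-0.366 -0.129  0.922] tilt 22.8 az 19.4 rin 0.0165 rms 0.1
[[0.5467 0.151 ]
 [0.6258 0.1775]
 [0.6548 0.0898]
 [0.5766 0.0632]]
0.0834 18.5
0.0924 -71.7
0.0826 -161.2
0.0928 108.8
foot centre [0.601  0.1204]
lens [0.581  0.1148 0.1332]
focus [0.5451 0.1047 0.2099]
```

```bash
sed -i 's/(pl(q,U,1)-.028)\*1e3,/(pl(q,U,1)-q[6])*1e3,/; s/(pl(q,V,1)-q\[5\])\*1e3\]/(pl(q,V,1)-q[5])*1e3,(q[2]-c0[2])*1e4]/; s/-.14,.017\]/-.14,.017,.026]/; s/"rin",q\[5\]/"rout",q[6].round(4),"rin",q[5]/' ring.py; python3 ring.py | head -2
python3 - <<'E'
import json,numpy as np
L=json.load(open("obs.json"))
for n in ("lens","focus"):
  for c in ("wrist","side","scene"):
    a=np.array([x[1:] for x in L[n] if x[0]==c])
    if len(a): print(n,c,len(a),np.median(a,0).round(4))
E
```

```text
ring centre [0.5814 0.1137 0.133 ] n [-0.364 -0.127  0.923] tilt 22.7 az 19.3 rout 0.0262 rin 0.0154 rms 0.09
ring centre [0.5813 0.1137 0.134 ] n [-0.364 -0.128  0.923] tilt 22.7 az 19.4 rout 0.0261 rin 0.0154 rms 0.09
lens wrist 2 [0.5804 0.1114 0.1346]
lens side 2 [0.5824 0.1143 0.1311]
lens scene 3 [0.5808 0.1175 0.1335]
focus wrist 3 [0.5487 0.1026 0.2076]
focus scene 4 [0.5428 0.1047 0.2115]
```

```bash
python3 -m handwheel '[{"slide":[0.006,0.045,0],"twist":[0,0,0],"hand":1},{"slide":[0.007,0.044,0],"twist":[0,0,0],"hand":1},{"slide":[0,0,0],"twist":[0,0,0],"hand":1},{"slide":[0,0,0],"twist":[0,0,0],"hand":1}]'
python3 - <<'E'
from lens import *
from ring import ringfit
d=cam("wrist"); D={k:np.array(v) for k,v in d.items()}; import pickle; pickle.dump(D,open("w6.pkl","wb"))
ringfit(D,np.array([.581,.1145,.133]))
collect(["wrist"],3)
print(arm.sense()["clock"])
E
```

```text
clock: 19.55
ee_pos: [0.6193, 0.0382, 0.2976]
tool_rot: [0.758, 0.653, -0.0, -0.0]
contact_force: [-0.6, -1.0, -3.3]
grip_width: 0.0366
grasp_force: 72.4
ring centre [0.5822 0.1138 0.133 ] n [-0.368 -0.127  0.921] tilt 22.9 az 19.1 rout 0.0263 rin 0.0154 rms 0.08
wrist lens 0.92 [0.5805 0.1106 0.1329]
wrist camera_stand 0.96 [0.6006 0.1228 0.0035]
wrist lens 0.62 [0.58   0.1115 0.1311]
wrist camera_stand 0.8 [0.6012 0.1227 0.0036]
wrist lens 0.67 [0.5801 0.1103 0.1335]
wrist camera_stand 0.73 [0.5991 0.1187 0.0031]
lens 10 [0.5806 0.113  0.1332]
focus 7 [0.543  0.1045 0.2113]
camera_stand 13 [0.6005 0.1226 0.0035]
20.2
```

```bash
cat > go.py <<'E'
from look import *
def plan(lens,n,off=.0407):
    n=np.array(n)/np.linalg.norm(n); F=np.array(lens)+.09*n; T=F+off*n
    s=arm.sense(); M=R.from_quat(s["tool_rot"]).as_matrix(); z=M.T@(-n)
    ax=np.cross([0,0,1],z); ang=np.arctan2(np.linalg.norm(ax),z[2]); rv=ax/np.linalg.norm(ax)*ang
    print("T",T.round(4),"twist deg",np.degrees(rv).round(2),"slide before",(M.T@(T-s["ee_pos"])).round(4),"slide after",((M@R.from_rotvec(rv).as_matrix()).T@(T-s["ee_pos"])).round(4),s["clock"])
L=[.5815,.1139,.132]; N=[-.367,-.127,.922]
if __name__=="__main__": plan(L,N)
E
python3 go.py
```

```text
T [0.5336 0.0973 0.2525] twist deg [-20.24  10.58   0.  ] slide before [ 0.0458 -0.0939  0.0455] slide after [ 0.0399 -0.1052  0.0179] 20.2
```

```bash
python3 -m handwheel '[{"slide":[0.022,-0.047,0],"twist":[0,0,0],"hand":1},{"slide":[0.023,-0.047,0],"twist":[0,0,0],"hand":1},{"slide":[0,0,0],"twist":[-6.75,3.5,0],"hand":1},{"slide":[0,0,0],"twist":[-6.75,3.5,0],"hand":1},{"slide":[0,0,0],"twist":[-6.75,3.5,0],"hand":1}]'
python3 -m handwheel '[{"slide":[0,0,0],"twist":[0,0,0],"hand":1},{"slide":[0,0,0],"twist":[0,0,0],"hand":1}]'
python3 go.py
```

```text
clock: 20.82
ee_pos: [0.5331, 0.0966, 0.2984]
tool_rot: [0.742, 0.64, 0.185, 0.075]
contact_force: [0.2, 0.4, -4.3]
grip_width: 0.0363
grasp_force: 72.4
clock: 21.08
ee_pos: [0.5337, 0.0964, 0.2982]
tool_rot: [0.743, 0.64, 0.183, 0.073]
contact_force: [0.6, 0.0, -3.8]
grip_width: 0.0365
grasp_force: 72.4
T [0.5336 0.0973 0.2525] twist deg [-0.08  0.13  0.  ] slide before [-0.0073 -0.016   0.0423] slide after [-0.0074 -0.016   0.0423] 21.075
```

```bash
python3 -m handwheel '[{"slide":[-0.003,-0.008,0.018],"twist":[0,0,0],"hand":1},{"slide":[-0.0043,-0.008,0.0155],"twist":[0,0,0],"hand":1},{"slide":[0,0,0.009],"twist":[0,0,0],"hand":1},{"slide":[0,0,0],"twist":[0,0,0],"hand":1},{"slide":[0,0,0],"twist":[0,0,0],"hand":1}]'
python3 - <<'E'
from look import *
import go; go.plan(go.L,go.N)
n=np.array(go.N)/np.linalg.norm(go.N); F=np.array(go.L)+.09*n
for c in ("side","scene","wrist"):
  o={}
  for k in range(3):
    d=cam(c)
    for m in ("weight_large","weight_large_knob","lens","focus"):
        for r in arm.spot_point(c,m)[:1]: o.setdefault(m,[]).append(toworld(d,r["location"]))
  for m in o:
    v=np.median(o[m],0); ref={"weight_large":F,"weight_large_knob":F+.082*n,"lens":np.array(go.L),"focus":F}[m]; print(c,m,len(o[m]),v.round(4),"minus ref",(v-ref).round(4))
for c in ("side","scene","wrist"):
  d=cam(c)
  if c=="side": a=d["img"][100:220,170:290]
  if c=="scene": b=d["img"][80:220,190:330]
f=lambda i:cv2.resize(i[:,:,::-1],(400,400),interpolation=cv2.INTER_CUBIC)
cv2.imwrite("pics/fin.png",np.hstack([f(a),f(b)]))
print(arm.sense()["clock"])
E
```

```text
clock: 21.7
ee_pos: [0.5339, 0.0975, 0.2526]
tool_rot: [0.742, 0.64, 0.184, 0.074]
contact_force: [-0.5, 1.4, -3.3]
grip_width: 0.0365
grasp_force: 72.5
T [0.5336 0.0973 0.2525] twist deg [ 0.05  0.07 -0.  ] slide before [-0.0003 -0.0003  0.    ] slide after [-0.0003 -0.0003  0.    ] 21.7
side weight_large 3 [0.5491 0.1055 0.2106] minus ref [ 0.0006  0.003  -0.0043]
side weight_large_knob 3 [0.514  0.0931 0.2911] minus ref [-0.0044  0.0011  0.0006]
side lens 2 [0.582  0.1133 0.1313] minus ref [ 0.0005 -0.0006 -0.0007]
side focus 1 [ 0.5998  0.1217 -0.004 ] minus ref [ 0.0513  0.0193 -0.219 ]
scene weight_large 3 [0.5489 0.1013 0.2122] minus ref [ 0.0004 -0.0012 -0.0027]
scene weight_large_knob 3 [0.5154 0.0903 0.2892] minus ref [-0.003  -0.0017 -0.0013]
scene focus 3 [0.544  0.1042 0.2114] minus ref [-0.0044  0.0017 -0.0035]
scene lens 2 [0.5794 0.1192 0.1342] minus ref [-0.0021  0.0053  0.0022]
wrist weight_large 2 [0.5474 0.1025 0.2173] minus ref [-0.0011  0.      0.0023]
wrist weight_large_knob 3 [0.5176 0.0883 0.2888] minus ref [-0.0008 -0.0038 -0.0017]
wrist lens 3 [0.5794 0.1091 0.1337] minus ref [-0.0021 -0.0048  0.0017]
wrist focus 1 [0.5179 0.0884 0.2911] minus ref [-0.0306 -0.0141  0.0762]
24.1
```

View pics/fin.png

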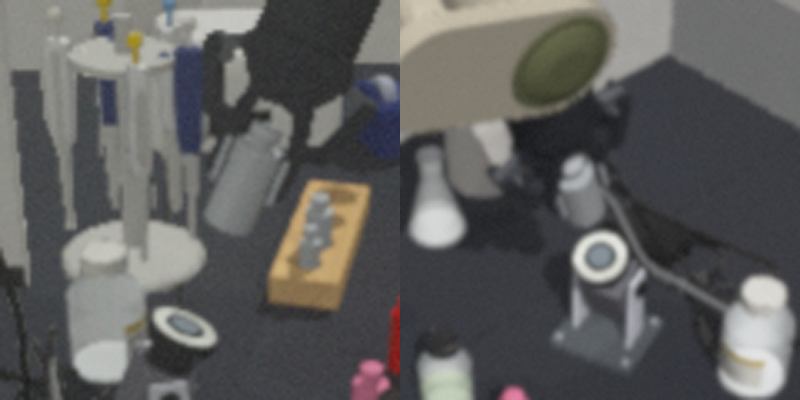

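The side and scene crops show the large weight, at side (240,190) and scene (580,190), tilted knob-away on the line of sight above the ring light. In the side crop the medium and small weights are standing in the block. The measured weight pose agrees with the focus pose within detector noise, so I hand in.

```bash
python3 -c "
from station import arm
print(arm.job_done(), arm.sense()['clock'])"
```

```text
the job is handed in; nothing more can be done
the job is handed in; nothing more can be done
```

The medium weight is fully home in its own bore. The arm is holding the large weight still at the camera's focus point, underside square to the lens to within measurement error (a few mm, 1–2°), and the job was handed in at about 24 s.

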